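# Fit a routing template on its locating pins and lock it

## Task

Take the plywood routing template off the sloping stand by its wooden grip and lower it level onto the jig so that both steel locating pins enter together, large hole over the thick pin, without dropping or forcing it, until it lies fully home. Then swing the jig's wooden turn-button in over the template's straight edge as far as its stop and let go. Leave the other things on the bench where they are.

Things in the scene. Friction and masses are not known exactly. Their poses are not given: they have to be found in the camera images.
- template: Loose 12 mm plywood plate. Origin: underside, midway between its two through holes; z: plate normal, up; y: along the plate, -85 to 85 mm. Straight edge at x = -55; bowed edge at x = 40 (ends) to 65 (middle). Holes 18 mm wide at (0,-65), 12 mm at (0,65). Wooden grip on top, centred: 80 mm long (y), 22 mm thick (x), z 12 to 52 mm, flat sides. 0.18 to 0.29 kg. Starts on the stand, sloping 28 degrees.
- grip (a point): Point inside the template's wooden grip, at (0, 0, 37) mm of the template: middle of its length and thickness, 25 mm above the plate and 15 mm under the grip's top. Axes as the template's.
- hole_large (a point): Centre of the template's large (18 mm) hole at the underside, (0, -65, 0) mm of the template. Axes as the template's.
- stand: Fixed wooden stand, 210 mm wide (y), 160 mm deep (x), to the left of the jig, its slope facing the jig (its x axis points within 0.35 rad of world +y). Origin: centre of its underside. Its board slopes 28 degrees, rising to +x; a ledge, 9 mm above the board, along the low (-x) side holds the template's straight edge. The template lies with its y along the stand's y, slid up to 15 mm either way.
- jig: Fixed routing jig: dark baseboard x -105 to 100, y -140 to 140, 18 mm thick, carrying two 20 mm spacer blocks with the pins and a 20 mm pine blank between them. Origin: underside, below the midpoint of the pins; z up. When the template is home its axes are parallel to the jig's (bowed edge towards +x). Turned up to 0.4 rad.
- seat (a point): Midpoint between the two pins at the height where the template's underside comes to rest, 38 mm above the bench (top of the blank and spacers). The template is home when its origin is here. Axes as the jig's.
- pin_thick (a point): Top of the thick steel locating pin at (0, -65, 68) mm of the jig: 16 mm diameter, 30 mm above the seat, the top 9 mm tapered to 6 mm. The template's large hole goes over it with 1 mm of play all round.
- pin_thin (a point): Top of the thin steel locating pin at (0, 65, 68) mm of the jig: 10 mm diameter, 30 mm above the seat, the top 9 mm tapered to 4 mm.
- turn_button (a joint): Angle of the turn-button (rad). 0: closed against its stop, pointing along the jig's +x, its end 35 mm over the template. Grows anticlockwise from above: at 1.57 it points along the jig's +y, clear of the template; limit 1.9. Starts at 1.35 to 1.8. Bar 22 wide, 14 mm high, from 12 behind the pivot to 61 mm ahead. About 1 N at the knob turns it; stays where left. Underside 2.5 mm above a seated template.
- pivot (a point): Turn-button's pivot axis at the underside of the bar, at (-80, 62, 52.5) mm of the jig (fixed). Axes as the jig's.
- knob (a point): Point on the axis of the turn-button's upright dowel knob, 48 mm from the pivot axis, 25 mm above the bar's top and 20.5 mm under the knob's top. The knob is 14 mm in diameter, rises 45.5 mm above the bar, and turns with the button. The point's x axis points along the bar away from the pivot.
- filler_tin: Bystander: small steel tin, 68 mm across, 60 mm high, standing between jig and stand. Origin: centre of its underside.
- glue_bottle: Bystander: glue bottle, 62 mm across, 170 mm high, standing farther from the robot than the tin. Origin: centre of its underside.
- sanding_block: Bystander: dark half-round block 100 by 36 by 40 mm, standing nearer the robot than the tin. Origin: centre of its underside.
- mallet: Bystander: wooden-handled hammer, 280 mm long, lying far left. Origin: under its middle.
- screwdriver: Bystander: screwdriver, 210 mm long, lying nearer the robot, on the right. Origin: under its middle.
- offcut: Bystander: pine offcut 150 by 70 by 32 mm, far right. Origin: centre of its underside.
- spring_clamp: Bystander: black spring clamp 130 mm long, lying nearer the robot, on the left. Origin: under its middle.

How it is judged:
By the outcome, as a careful person would: the job done as asked, in the order asked, and still so for the second after the job is handed in, with the robot touching nothing.
It also fails if it takes over 59 s, if anything falls off the work surface, if the arm or the gripper's body presses on something with over 40 N, if the wrist force passes 120 N, or if a joint passes its speed limit or range.

## Robot

A 6-joint arm with a two-finger parallel gripper is mounted at the origin on the work surface. World frame = base frame: x ahead of the robot, y to its left, z up, the work surface at z = 0. Lengths are in mm, angles in rad, forces in N, time in s.
With the tool pointing down it reaches from about 400 to 925 mm from the base axis. Payload 12.5 kg.
Tool frame: the origin (TCP) lies between the finger pads; the fingertips stand 25 mm ahead of it and the grasp point (between the pads) lies 6 mm ahead of it; z points along the fingers, y is the line along which they close (so a half turn about z gives the same grasp; the last joint's range is limited). The gripper opens to 95 mm and grips with 3 to 60 N. Pads are 20 mm wide; open, the fingers measure 119 mm over their backs; the gripper's body (75 mm by 180 mm) begins 59 mm behind the grasp point.
Start: joints at [1.032, 0.491, 1.559, -0, 1.092, -0.106], TCP at [262.119, 567.395, 239.661] pointing down, gripper open.
Joint ranges: [-3.1, 3.1], [-0.84, 2.19], [0.05, 2.79], [-1.13, 4.28], [0.06, 2.93], [-2.69, 2.69]. Speed limits (rad/s): [2.22, 2.22, 2.79, 3.14, 3.14, 3.14].

## Interface

Orientations are given as [roll, pitch, yaw] about the fixed x, y, z axes, in that order (R = Rz(yaw) Ry(pitch) Rx(roll)).
In Python, from cell import state, read_camera, job_done, cut_out gives the robot as it stands. The module is installed in compiled form; this text tells all that it offers.
- The arm moves only by the tool jog_arm, never from a script. Its argument "motion" is a list of rows, each a list of 2 entries, a list of its own where there are three numbers: the shift along the tool's x, y, z in mm, then the turn about the tool's z in rad. A call has 1 to 5 rows; each row is the pose to reach, as a shift and turn from the pose commanded when the call began, along the tool's axes at that moment; what a row does not reach only later rows make up. A row lasts 1/10 s, in which the tool goes at most 50 mm and 8.59 degrees, less where a joint would pass 70% of its speed; a pose out of reach is approached as far as the arm can. A call with a gripper value outside its range is refused whole. "grip" is the closure, from 0 (fully open) to 1 (shut), set as the call begins (left out, the last holds). The fingers move at their own pace and stop on an object; the grip force is fixed at half the most. Time passes only in rows, so rows that repeat a pose let the fingers close. It gives the time, the measured TCP pose, the force, the opening and the grip force at its end, in the units of the state.
- state(): the state, without advancing time (a new reading comes with each control period).
- read_camera(name): name is "side" or "top" or "wrist"; returns a dict with "img" (480x640x3 uint8, blue, green, red), "vertical_fov" (degrees; the focal length in pixels is half the picture's height over the tangent of half this angle, whatever the lens; pixels are square), "cx", "cy" (the principal point, pixels), "k1" (the pictures are not rectified: a ray, as slopes to the right and down, at radius r is drawn at 1 + k1 r^2 times it, then the intrinsics apply), "extrinsics" (4x4, takes a point from camera to world coordinates). Camera axes: x right, y up, looking along -z (the intrinsics and any distortion apply to the point x, -y, -z); pixel columns grow to the right and rows downward; lengths in mm; the calibration is good to about 2 mm. A picture is of the moment at which its call begins. There is no depth.
- job_done(): hands the job in; it is judged then, once.
Trained networks look in a picture, given as the dict that the camera call returned (one of the last four; its "shot" number tells which), for a name from the list of things; names that differ only in an ending like _2 or _b are one class to them, and where a whole thing is asked for, a point or a joint stands for the part that bears it (a point fixed in the world has none). Each returns a list of dicts, best first, with "p" (0 to 1); they miss things now and then, are a little off and sometimes report something else, mostly with a low value. They report only what shows in the picture. A call takes as long as a camera call.
- cut_out(name, picture): "region" (480x640 bool, what is visible of it) and "box" ([left, top, right, bottom] in pixels, round what is visible of it).
The state is a dict: "t": time; "joints": joint angles; "qvel": joint speeds; "tau": joint torques, N m; "eef_pos": TCP position; "tcp_rot": TCP orientation; "ft_force": force on the tool from outside, world axes, zero at the start; "moment": the same for the moment, N m; "opening": opening from 0.0 (shut) to 1.0 (fully open); "grip_force": force on a finger pad.
Only numpy, scipy, OpenCV 4.12 (cv2) and the standard library are available. Lean on these libraries where they do the work, as an engineer would, in place of code of your own. Each camera call takes 0.05 s, during which the arm holds its last target. There are 200 camera calls.

## Working session

There is one attempt and no reset: what is moved stays moved. The work goes in short steps, Python scripts to look and compute and a tool call to move; the robot and the scene stay as the last step left them, time stands still between calls to the robot, and variables do not carry over. Pictures are saved under pics/ and viewed, at most 10 in all, crops included, and the job is handed in when it is done.

Besides the shell and the picture viewer there is one more tool, called after "Call:" as name(argument=value, ...) on one line, values as JSON. jog_arm: Moves the arm, as the interface text tells. Its arguments: {"type":"object","properties":{"motion":{"type":"array"},"grip":{"type":"number"}},"required":["motion"]}

```bash
mkdir -p pics; ls
cat > h.py <<'E'
import numpy as np,cv2
from cell import state,read_camera,cut_out,job_done
def proj(c,P):
    P=np.atleast_2d(P).astype(float);E=np.array(c["extrinsics"]);q=(P-E[:3,3])@E[:3,:3]
    u=q[:,0]/-q[:,2];v=-q[:,1]/-q[:,2];r2=u*u+v*v;s=1+c["k1"]*r2;f=240/np.tan(np.radians(c["vertical_fov"])/2)
    return np.c_[c["cx"]+f*u*s,c["cy"]+f*v*s]
def ray(c,px):
    f=240/np.tan(np.radians(c["vertical_fov"])/2);d=np.array([(px[0]-c["cx"])/f,(px[1]-c["cy"])/f]);u=d.copy()
    for _ in range(20):u=d/(1+c["k1"]*(u@u))
    E=np.array(c["extrinsics"]);return E[:3,3],E[:3,:3]@np.array([u[0],-u[1],-1])
def atz(c,px,z):
    o,d=ray(c,px);return o+d*(z-o[2])/d[2]
E
python3 - <<'E'
from h import *
print(state())
for n in("side","top","wrist"):
    c=read_camera(n);cv2.imwrite(f"pics/{n}0.png",c["img"]);print(n,c["vertical_fov"],c["cx"],c["cy"],c["k1"],np.round(c["extrinsics"],3).tolist())
    for o in("template","stand","jig","turn_button","filler_tin","glue_bottle"):
        for r in cut_out(o,c)[:2]:
            ys,xs=np.nonzero(r["region"]);print(o,round(r["p"],2),r["box"],xs.mean().round(1),ys.mean().round(1))
E
```

```text
pics
{'t': 0.0, 'joints': array([ 1.03236397e+00,  4.91572998e-01,  1.55945982e+00, -1.78619739e-06,
        1.09167724e+00, -1.05586010e-01]), 'qvel': array([-0.00051422, -0.0002453 ,  0.0003855 , -0.00107094, -0.00137535,
        0.00017427]), 'tau': array([ 1.27252984e-03, -6.12651443e+01, -2.58173543e+01,  6.92671048e-02,
        4.83260828e-02, -1.14104346e-04]), 'eef_pos': array([262.02109764, 567.18704945, 239.04980933]), 'tcp_rot': array([-3.14048131e+00, -1.16186847e-04,  2.70874707e+00]), 'ft_force': array([-0.74692415, -0.46929891, -0.70752822]), 'moment': array([-0.04163201,  0.04946988,  0.00026865]), 'grip_force': 0.0, 'opening': 0.999859325922605}
side 56.05878355325027 324.36174074534955 239.91146665729593 -0.019989485151089614 [[0.764, 0.493, -0.417, -71.535], [-0.646, 0.574, -0.503, -775.218], [-0.008, 0.654, 0.757, 1230.961], [0.0, 0.0, 0.0, 1.0]]
template 0.58 [317.8, 265.5, 340.6, 286.8] 330.3 277.7
template 0.57 [261.2, 176.7, 311.3, 215.6] 285.0 192.3
stand 0.63 [252.2, 169.6, 316.7, 226.7] 281.6 205.2
jig 0.79 [313.8, 245.1, 416.6, 326.0] 365.8 284.3
jig 0.23 
[... 351 characters left out ...]
[[0.015, 0.991, -0.134, 392.562], [-1.0, 0.013, -0.02, -23.681], [-0.018, 0.135, 0.991, 1386.812], [0.0, 0.0, 0.0, 1.0]]
template 0.92 [194.1, 183.2, 247.9, 252.6] 219.4 217.9
stand 0.94 [181.6, 174.7, 257.6, 269.5] 223.6 226.1
jig 0.83 [335.9, 181.3, 464.4, 286.3] 397.6 233.3
turn_button 0.53 [364.1, 262.2, 392.8, 279.6] 378.6 269.4
glue_bottle 0.67 [294.1, 154.4, 321.1, 189.9] 308.0 172.0
glue_bottle 0.58 [335.3, 180.9, 461.1, 284.7] 397.3 233.4
wrist 65.39597871256079 319.8605512820095 237.01965984059473 0.02535838271005209 [[0.42, -0.876, -0.238, 195.476], [0.908, 0.405, 0.11, 598.462], [0.0, -0.262, 0.965, 384.934], [0.0, 0.0, 0.0, 1.0]]
jig 0.25 [274.3, 273.3, 395.8, 397.9] 329.8 334.0
```

Run:
```python
import cv2
a=cv2.imread("pics/top0.png");cv2.imwrite("pics/top0c.png",cv2.resize(a[140:300,150:480],(792,384),interpolation=3))
b=cv2.imread("pics/side0.png");b=cv2.resize(b[160:340,240:440],(667,600),interpolation=3);cv2.imwrite("pics/side0c.png",b)
```

```text
(no output)
```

View pics/top0c.png

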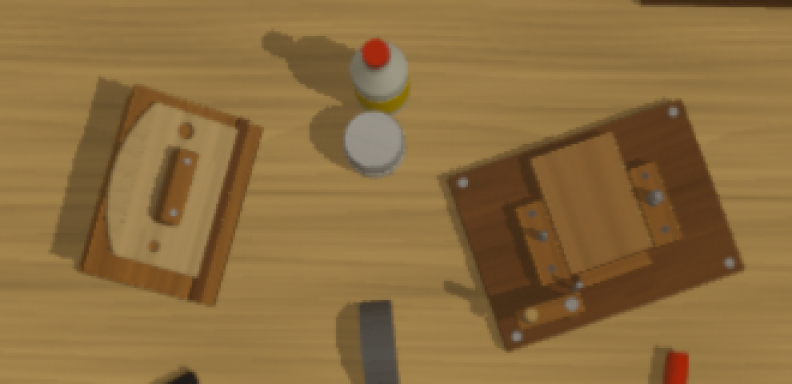

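View pics/side0c.png

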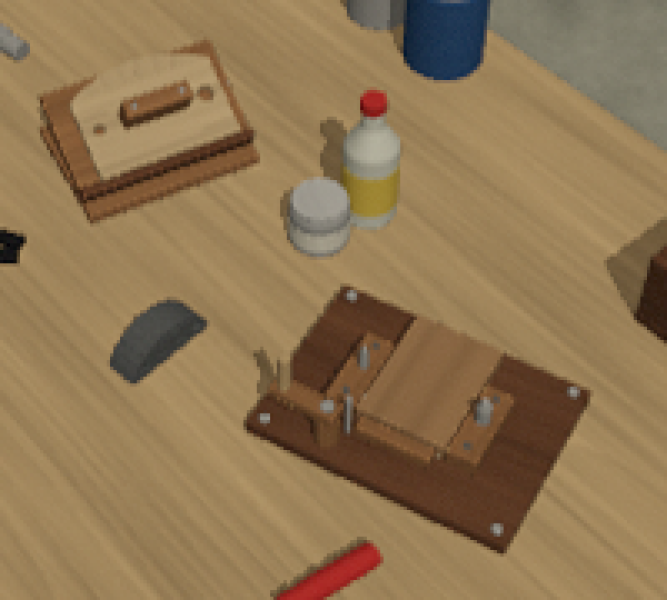

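View pics/wrist0.png

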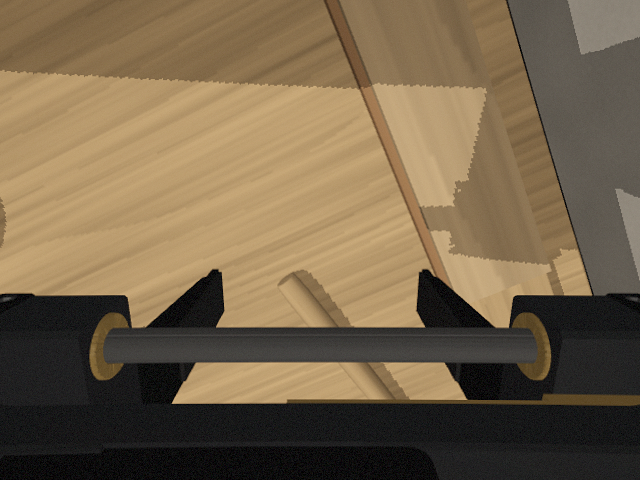

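```bash
cat >> h.py <<'E'
def tri(cs,pxs):
    A=np.zeros((3,3));b=np.zeros(3);
    for c,p in zip(cs,pxs):
        o,d=ray(c,p);d=d/np.linalg.norm(d);M=np.eye(3)-np.outer(d,d);A+=M;b+=M@o
    X=np.linalg.solve(A,b);return X,[np.round(proj(c,X)[0]-p,1) for c,p in zip(cs,pxs)]
E
python3 - <<'E'
from h import *
t=read_camera("top");s=read_camera("side")
T=lambda x,y:(x/2.4+150-.3,y/2.4+140-.3);S=lambda x,y:(x/3.335+240-.35,y/3.333+160-.35)
for n,a,b in[("holeL",(186,130),(205,93)),("holeS",(154,246),(99,129)),("scrA",(187,161),(183,91)),("scrB",(173,212),(135,105)),
 ("thick",(655,196),(484,400)),("thin",(541,235),(364,345)),("knob",(534,313),(283,362)),("pivot",(571,304),(327,407)),("tinTop",(374,140),(320,200)),
 ("scr1",(463,183),(351,297)),("scr2",(673,112),(573,392)),("scr3",(729,264),(497,529)),("scr4",(516,337),(264,418))]:
    X,e=tri([t,s],[T(*a),S(*b)]);print(n,X.round(1),e)
E
```

```text
holeL [673.9 256.2  67.2] [array([-0.3,  0.5]), array([ 0.4, -0.1])]
holeS [546.3 285.1  69.5] [array([-0.3,  0.4]), array([ 0.3, -0. ])]
scrA [634.7 245.8 100.6] [array([ 0., -0.]), array([-0.,  0.])]
scrB [578.8 257.8 105.2] [array([-0.1,  0.2]), array([ 0.2, -0. ])]
thick [ 608.5 -252.7   66.7] [array([-0.1,  0.1]), array([ 0.1, -0. ])]
thin [ 564.9 -130.3   68.5] [array([ 0., -0.]), array([-0.,  0.])]
knob [ 476.1 -118.4  106.2] [array([-0.7,  1.1]), array([ 1.1, -0.2])]
pivot [ 490.7 -161.8   66.1] [array([-0.3,  0.4]), array([ 0.4, -0.1])]
tinTop [667.2  50.9  59.2] [array([-0.1,  0.2]), array([ 0.2, -0. ])]
scr1 [627.4 -46.4  17. ] [array([-0.4,  0.5]), array([ 0.5, -0.1])]
scr2 [ 711.5 -282.1   18.6] [array([-0.3,  0.4]), array([ 0.4, -0.1])]
scr3 [ 541.2 -342.7   18.6] [array([-0.1,  0.1]), array([ 0.1, -0. ])]
scr4 [ 457.5 -106.6   19. ] [array([-0.2,  0.3]), array([ 0.3, -0. ])]
```

```bash
cat >> h.py <<'E'
from scipy.spatial.transform import Rotation as Rn
def plan(p,yaw):
    s=state();R=Rn.from_euler("xyz",s["tcp_rot"]).as_matrix();d=R.T@(np.array(p)-s["eef_pos"])
    w=yaw-s["tcp_rot"][2];w=(w+np.pi)%(2*np.pi)-np.pi
    print("shift",d.round(1),"turn",round(-w,3),"at",s["eef_pos"].round(1),s["tcp_rot"].round(3),"F",s["ft_force"].round(1),"t",s["t"])
E
python3 -c "
from h import *
plan((607.5,259.2,200),2.919)"
```

```text
shift [-442.8 -134.9   39.6] turn -0.21 at [262.1 567.4 239.6] [3.142 0.    2.709] F [0.2 0.3 0.4] t 1.15
```

Call:
jog_arm(motion=[[[-45, -13, 0], -0.02], [[-90, -27, 0], -0.06], [[-135, -41, 0], -0.1], [[-180, -55, 0], -0.14], [[-225, -68, 0], -0.16]], grip=0.5)

```text
t: 1.65
eef_pos: [439.0, 409.9, 239.8]
tcp_rot: [3.141, 0.0, 2.87]
ft_force: [-0.1, 0.1, -0.1]
opening: 0.639
grip_force: 0.0
```

```bash
python3 -c "
from h import *
plan((607.5,259.2,200),2.919);print(state()['opening'])"
```

```text
shift [-202.7 -100.1   39.8] turn -0.049 at [439.  409.9 239.8] [3.141 0.    2.87 ] F [-0.1  0.1 -0.1] t 1.65
0.638702903481039
```

Call:
jog_arm(motion=[[[-40, -18, 8], -0.02], [[-80, -37, 16], -0.03], [[-120, -57, 24], -0.04], [[-160, -78, 32], -0.049], [[-200, -100, 40], -0.049]])

```text
t: 2.15
eef_pos: [604.7, 259.8, 199.4]
tcp_rot: [3.141, 0.0, 2.918]
ft_force: [0.1, -0.0, 0.3]
opening: 0.502
grip_force: 0.0
```

Call:
jog_arm(motion=[[[0, 0, 0], 0]])

```text
t: 2.25
eef_pos: [606.5, 257.1, 198.1]
tcp_rot: [-3.141, -0.0, 2.913]
ft_force: [-0.6, 0.8, -0.6]
opening: 0.501
grip_force: 0.0
```

```bash
python3 -c "
from h import *
plan((607.5,259.2,109.5),2.919);print(state()['opening'])
c=read_camera('wrist');cv2.imwrite('pics/w1.png',c['img'])
yt=np.array([np.cos(2.919),np.sin(2.919),0]);
for n,P in dict(L=(673.9,256.2,67.2),S=(546.3,285.1,69.5),A=(634.7,245.8,102),B=(578.8,257.8,103)).items(): print(n,proj(c,P).round(1))
print(state()['t'])
"
```

```text
shift [-0.6  2.4 88.6] turn -0.006 at [606.5 257.1 198.1] [-3.141 -0.     2.913] F [-0.6  0.8 -0.6] t 2.25
0.5009974447627158
L [[337.6 313.7]]
S [[338.9 147.7]]
A [[313.1 289.7]]
B [[311.1 209. ]]
2.3
```

View pics/w1.png

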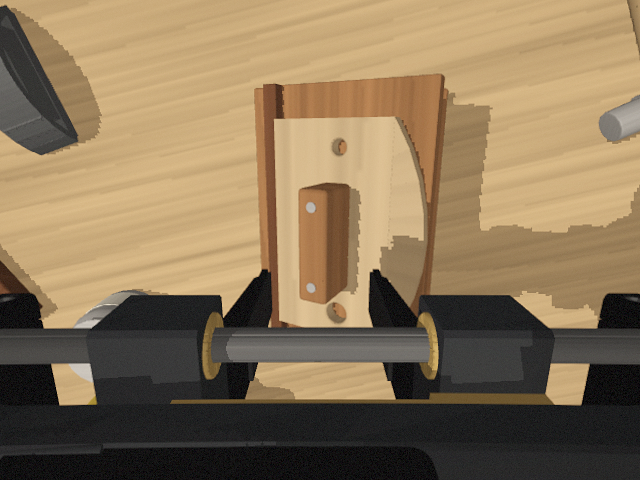

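Call:
jog_arm(motion=[[[-0.5, 1, 25], 0], [[-0.5, 2, 45], 0], [[-0.5, 2, 65], 0], [[-0.5, 2, 80], 0], [[-0.5, 2, 80], 0]])

```text
t: 2.8
eef_pos: [603.3, 263.4, 118.0]
tcp_rot: [-3.14, -0.003, 2.919]
ft_force: [0.9, 0.4, 0.9]
opening: 0.503
grip_force: 0.0
```

```bash
python3 -c "
from h import *
plan((607.5,259.2,109.5),2.919)
c=read_camera('side');cv2.imwrite('pics/s2.png',cv2.resize(c['img'][130:250,220:380],(800,600),interpolation=3))
"
```

```text
shift [-5.1 -3.2  8.5] turn -0.0 at [603.3 263.4 118. ] [-3.140e+00 -3.000e-03  2.919e+00] F [0.9 0.4 0.9] t 2.8
```

View pics/s2.png

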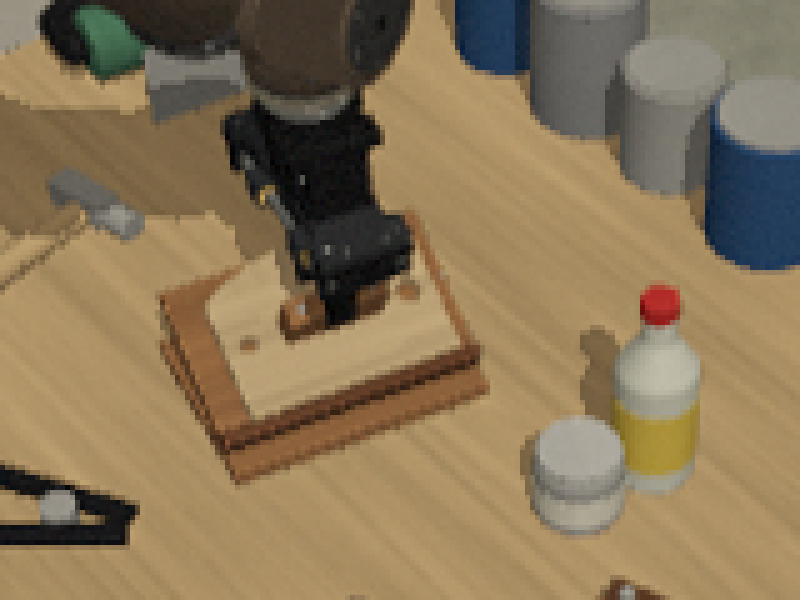

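Call:
jog_arm(motion=[[[0, 0, 0], 0], [[0, 0, 0], 0], [[0, 0, 0], 0]])

```text
t: 3.15
eef_pos: [604.7, 263.1, 120.6]
tcp_rot: [3.141, 0.001, 2.918]
ft_force: [0.2, 1.0, -0.3]
opening: 0.504
grip_force: 0.0
```

```bash
python3 -c "
from h import *
plan((607.5,259.2,109.5),2.919)
"
```

```text
shift [-3.6 -3.2 11.1] turn -0.001 at [604.7 263.1 120.6] [3.141e+00 1.000e-03 2.918e+00] F [ 0.2  1.  -0.3] t 3.15
```

Call:
jog_arm(motion=[[[-2, -1.5, 4], 0], [[-3.5, -3, 8], 0], [[-3.5, -3, 10], 0], [[-3.5, -3, 10], 0]])

```text
t: 3.55
eef_pos: [607.1, 259.1, 109.1]
tcp_rot: [-3.141, -0.001, 2.918]
ft_force: [0.1, 0.1, -0.8]
opening: 0.5
grip_force: 0.0
```

Call:
jog_arm(motion=[[[0, 0, 0], 0], [[0, 0, 0], 0], [[0, 0, 0], 0], [[0, 0, 0], 0], [[0, 0, 0], 0]], grip=0.62)

```text
t: 4.05
eef_pos: [607.2, 259.2, 109.7]
tcp_rot: [3.142, 0.0, 2.918]
ft_force: [0.3, 0.3, 0.1]
opening: 0.38
grip_force: 0.2
```

```bash
python3 -c "
from h import *
plan((607.5,259.2,109.5),2.919)
"
```

```text
shift [-0.3  0.   0.2] turn -0.001 at [607.2 259.2 109.7] [3.142 0.    2.918] F [0.3 0.3 0.1] t 4.05
```

Call:
jog_arm(motion=[[[0, 0, 0], 0], [[0, 0, 0], 0], [[0, 0, -1], 0], [[0, 0, -2], 0], [[0, 0, -3], 0]], grip=1.0)

```text
t: 4.55
eef_pos: [607.1, 258.3, 112.8]
tcp_rot: [-3.14, -0.0, 2.918]
ft_force: [-1.4, -6.6, 0.7]
opening: 0.312
grip_force: 27.5
```

Call:
jog_arm(motion=[[[0, 0, -3], 0], [[0, 0, -6], 0], [[0, 0, -9], 0], [[0, 0, -12], 0], [[0, 0, -15], 0]])

```text
t: 5.05
eef_pos: [607.3, 259.5, 127.9]
tcp_rot: [3.141, 0.0, 2.918]
ft_force: [1.0, 0.3, -0.5]
opening: 0.268
grip_force: 27.9
```

Call:
jog_arm(motion=[[[0, 0, -5], 0], [[0, 0, -10], 0], [[0, 0, -15], 0], [[0, 0, -20], 0], [[0, 0, -25], 0]])

```text
t: 5.55
eef_pos: [607.1, 259.3, 153.0]
tcp_rot: [3.142, -0.0, 2.918]
ft_force: [-0.1, -0.9, -2.7]
opening: 0.241
grip_force: 28.9
```

Call:
jog_arm(motion=[[[0, 0, -8], 0], [[0, 0, -16], 0], [[0, 0, -24], 0], [[0, 0, -30], 0], [[0, 0, -30], 0]])

```text
t: 6.05
eef_pos: [607.5, 259.4, 183.8]
tcp_rot: [3.141, 0.001, 2.918]
ft_force: [-0.3, 0.5, -3.2]
opening: 0.239
grip_force: 28.9
```

```bash
python3 -c "
from h import *
c=read_camera('wrist');cv2.imwrite('pics/w3.png',c['img'])
c=read_camera('side');cv2.imwrite('pics/s3.png',cv2.resize(c['img'][110:230,220:380],(800,600),interpolation=3))
plan((607.5,259.2,109.5),2.919)
"
```

```text
shift [-0.4  0.1 73.2] turn -0.001 at [607.1 259.2 182.7] [3.141 0.    2.918] F [-0.6 -0.2 -2.5] t 6.15
```

View pics/w3.png

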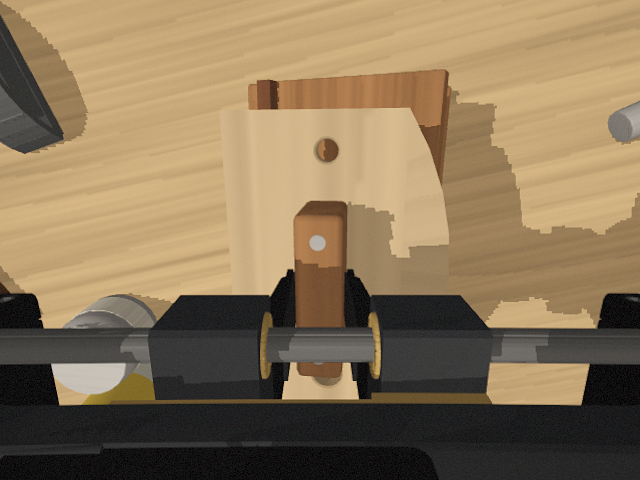

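View pics/s3.png

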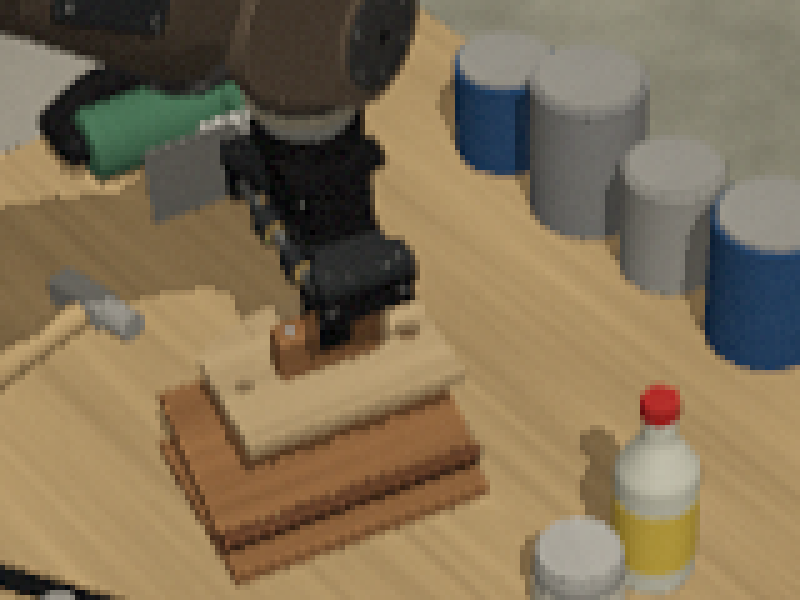

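Run:
```python
from h import *
w=read_camera("wrist");s=read_camera("side");st=state()
R=Rn.from_euler("xyz",st["tcp_rot"]).as_matrix()
pts={}
for n,a,b in[("S",(327,150),(268.4,186.6)),("scr",(318,243),(277.8,175.8)),("L",(326,380),(301.2,174.8))]:
    X,e=tri([w,s],[a,b]);print(n,X.round(1),"tool",(R.T@(X-st["eef_pos"])).round(1),e)
# wrist-only: z in tool of hole plane for hole at tool x given
from scipy.optimize import least_squares
def pr(v,px=True):
    x0,y0,z0,yaw,pit=v
    Q=Rn.from_euler("zyx",[yaw,pit,0]).as_matrix()@np.diag([1,1,-1.])  # template axes: x_t->tool y, y_t->tool x
    P=[(0,65,12),(0,29,52)]
    B=np.array([[0,1,0],[1,0,0],[0,0,-1.]])
    T=np.array([np.array([x0,y0,z0])+Rn.from_euler("zy",[yaw,pit]).as_matrix()@B@np.array(p) for p in P])
    return proj(w,(R@T.T).T+st["eef_pos"])
for pit in(-.03,0,.03):
    f=lambda v:np.r_[(pr([v[0],v[1],v[2],v[3],pit])-[(327,150),(318,243)]).ravel()]
    r=least_squares(f,[0,0,45,0]);print(pit,r.x.round(3),r.fun.round(2))
```

```text
S [543.4 277.6 134.8] tool [66.1  3.9 47.4] [array([-0. ,  0.1]), array([-0.,  0.])]
scr [579.4 264.9 173.4] tool [28.2 -0.6  8.9] [array([-0.1,  1.1]), array([-0.1,  0.1])]
L [670.8 248.5 137.8] tool [-64.6   3.7  44.5] [array([-0.2, -0.9]), array([ 0.1, -0.1])]
-0.03 [ 1.636 -3.856 48.646  0.117] [0. 0. 0. 0.]
0 [ 1.852 -3.952 54.157  0.12 ] [ 0. -0.  0. -0.]
0.03 [ 2.132 -4.044 59.488  0.122] [-0.  0. -0. -0.]
```

```bash
python3 -c "
import cv2
a=cv2.imread('pics/w3.png');cv2.imwrite('pics/w3c.png',cv2.resize(a[95:275,212:452],(800,600),interpolation=2))"
```

```text
(no output)
```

View pics/w3c.png

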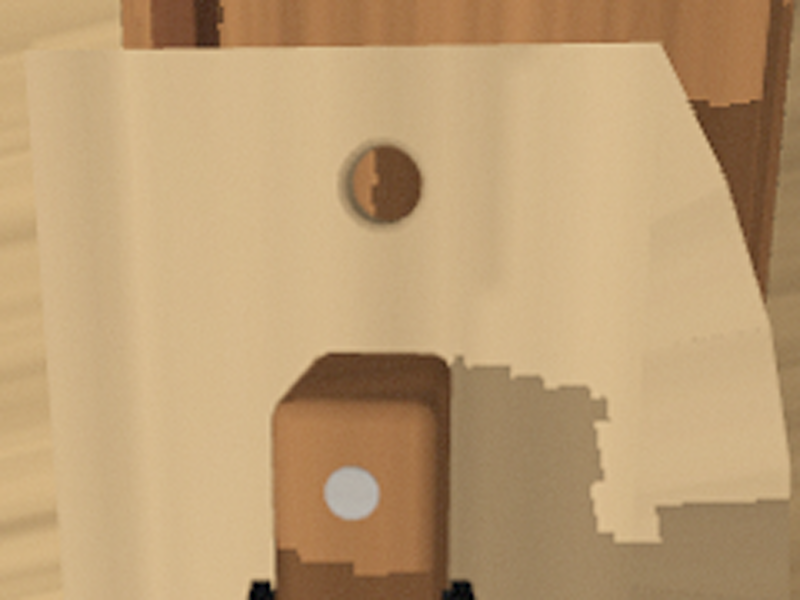

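```bash
cat >> h.py <<'E'
from scipy.optimize import least_squares
B0=np.array([[0,1,0],[1,0,0],[0,0,-1.]])
def tpose(v,P):  # v: x,y,z (tool mm), rotvec in tool -> template pts in tool frame
    return np.array(v[:3])+(Rn.from_rotvec(v[3:6]).as_matrix()@B0@np.array(P,float).T).T
def fitT(st,obs,v0=(0,0,50,0,0,0)):
    R=Rn.from_euler("xyz",st["tcp_rot"]).as_matrix()
    def f(v):
        return np.concatenate([((proj(c,(R@tpose(v,P).T).T+st["eef_pos"])-px)/sg).ravel() for c,P,px,sg in obs])
    r=least_squares(f,v0,loss="soft_l1");return r.x,f(r.x),np.linalg.inv(r.jac.T@r.jac)
E
python3 - <<'E'
from h import *
w=read_camera("wrist");s=read_camera("side");st=state()
C=lambda x,y:(x/3.3333+212-.35,y/3.3333+95-.35)
P=[(-55,85,12),(40,85,12),(0,65,12),(11,40,12),(0,29,52)]
px=[C(28,51),C(660,43),C(382,184),C(452,354),C(352,493)]
Q=[(0,-65,12),(0,65,12),(0,29,52),(-55,85,0),(-55,-85,0)]
S=lambda x,y:(x/5+220-.4,y/5+110-.4)
qx=[S(408,326),S(244,385),S(291,331),S(255,462),S(463,381)]
for obs in([(w,P,px,1),(s,Q,qx,.7)],[(w,P,px,1)]):
    v,e,cv=fitT(st,obs);print(v.round(3),np.sqrt(np.diag(cv)).round(3));print(e.round(1))
print(state()["opening"],st["t"])
# far area check
for p in[(620,290),(520,170)]: print(atz(s,S(*p),0).round())
for p in[(240,120),(300,150),(200,120)]: print(atz(read_camera("top"),p,0).round())
E
```

```text
[ 8.3100e-01  5.5090e+00  6.0135e+01 -1.2300e-01  2.0000e-03 -6.0000e-03] [0.351 0.657 1.591 0.014 0.016 0.007]
[-1.7  0.5  0.5  0.   0.4  1.3  0.6 -0.3 -0.4 -1.  -0.1  0.9  0.2  0.2
 -0.7  0.3 -1.2 -0.8  0.7  0.4]
[ 1.4450e+00  5.7000e+00  6.4668e+01 -1.2700e-01  4.0000e-02 -5.0000e-03] [0.651 0.66  3.568 0.014 0.031 0.007]
[-0.7  0.1  0.1  0.3  0.5  0.9  0.4 -1.4 -0.3 -0.2]
0.24218196375921752 6.35
[927. 297.   0.]
[968. 476.   0.]
[902. 243.   0.]
[816.  72.   0.]
[903. 358.   0.]
```

Run:
```python
from h import *
plan((700,230,195),2.3);plan((805,200,195),1.571)
```

```text
shift [-97.   -7.9 -12.6] turn 0.618 at [607.2 259.2 182.4] [-3.142 -0.     2.918] F [ 0.   0.7 -2.5] t 6.5
shift [-206.1  -13.9  -12.6] turn 1.347 at [607.2 259.2 182.4] [-3.142 -0.     2.918] F [ 0.   0.7 -2.5] t 6.5
```

Call:
jog_arm(motion=[[[-15, -1, -8], 0.1], [[-35, -2, -12], 0.23], [[-57, -4, -12], 0.36], [[-80, -6, -12], 0.49], [[-103, -7, -12], 0.62]])

```text
t: 7.0
eef_pos: [706.8, 229.2, 194.6]
tcp_rot: [-3.142, -0.0, 2.292]
ft_force: [0.3, 0.0, -3.2]
opening: 0.24
grip_force: 28.9
```

Run:
```python
from h import *
plan((805,200,195),1.571)
```

```text
shift [-86.8  54.4  -0.4] turn 0.721 at [706.8 229.2 194.6] [-3.142 -0.     2.292] F [ 0.3  0.  -3.2] t 7.0
```

Call:
jog_arm(motion=[[[-17, 11, 0], 0.14], [[-34, 22, 0], 0.28], [[-52, 33, 0], 0.42], [[-70, 44, 0], 0.56], [[-86, 54, 0], 0.7]])

```text
t: 7.5
eef_pos: [804.3, 200.8, 194.1]
tcp_rot: [-3.141, 0.0, 1.592]
ft_force: [0.2, 0.1, -2.3]
opening: 0.238
grip_force: 28.9
```

Run:
```python
from h import *
plan((805,200,80),1.571)
c=read_camera("wrist");cv2.imwrite("pics/w4.png",c["img"])
```

```text
shift [ -0.8   0.7 114.1] turn 0.021 at [804.3 200.8 194.1] [-3.141  0.     1.592] F [ 0.2  0.1 -2.3] t 7.5
```

View pics/w4.png

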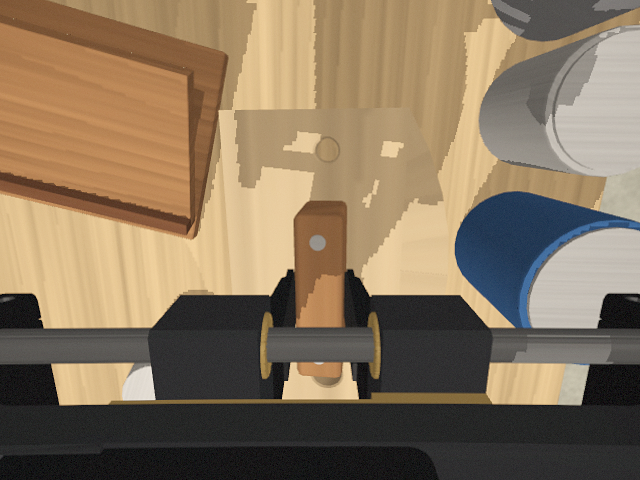

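Run:
```python
from h import *
c=read_camera("wrist")
for p in[(456,240),(470,205),(481,110)]: print(p,atz(c,p,0).round(),atz(c,p,120).round())
for p in[(195,237),(225,60),(225,75)]: print(p,atz(c,p,0).round(),atz(c,p,20).round(),atz(c,p,50).round())
print(atz(c,(150,365),170).round(),[atz(read_camera("top"),(308,160),170).round()])
```

```text
(456, 240) [935. 180.   0.] [889. 213. 120.]
(470, 205) [944. 213.   0.] [895. 234. 120.]
(481, 110) [943. 295.   0.] [895. 287. 120.]
(195, 237) [690. 180.   0.] [697. 185.  20.] [707. 194.  50.]
(225, 60) [727. 332.   0.] [731. 329.  20.] [738. 323.  50.]
(225, 75) [726. 321.   0.] [731. 318.  20.] [738. 314.  50.]
[720. 159. 170.] [array([739.,  40., 170.])]
```

Call:
jog_arm(motion=[[[-1, 1, 30], 0.02], [[-1, 1, 60], 0.02], [[-1, 1, 85], 0.02], [[-1, 1, 105], 0.02], [[-1, 1, 115], 0.02]])

```text
t: 8.15
eef_pos: [803.1, 200.6, 77.5]
tcp_rot: [-3.138, 0.0, 1.581]
ft_force: [0.1, -0.0, -3.0]
opening: 0.235
grip_force: 29.1
```

Call:
jog_arm(motion=[[[0, 0, 0], 0], [[0, 0, 2], 0], [[0, 0, 4], 0], [[0, 0, 6], 0], [[0, 0, 8], 0]])

```text
t: 8.65
eef_pos: [804.8, 200.3, 72.2]
tcp_rot: [3.141, -0.0, 1.578]
ft_force: [-0.7, 1.2, -3.9]
opening: 0.235
grip_force: 29.1
```

Call:
jog_arm(motion=[[[0, 0, 1], 0], [[0, 0, 2], 0], [[0, 0, 3], 0], [[0, 0, 4], 0], [[0, 0, 5], 0]])

```text
t: 9.15
eef_pos: [804.8, 200.3, 66.8]
tcp_rot: [3.141, -0.0, 1.578]
ft_force: [1.8, -1.0, 0.3]
opening: 0.239
grip_force: 29.1
```

Call:
jog_arm(motion=[[[0, 0, 0.6], 0], [[0, 0, 1.2], 0], [[0, 0, 1.8], 0], [[0, 0, 2.4], 0], [[0, 0, 3], 0]])

```text
t: 9.65
eef_pos: [804.7, 200.2, 63.8]
tcp_rot: [3.141, -0.0, 1.578]
ft_force: [2.8, -0.3, 0.2]
opening: 0.23
grip_force: 29.7
```

Call:
jog_arm(motion=[[[0, 0, 0.6], 0], [[0, 0, 1.2], 0], [[0, 0, 1.8], 0], [[0, 0, 2.4], 0], [[0, 0, 3], 0]])

```text
t: 10.15
eef_pos: [805.2, 200.3, 61.5]
tcp_rot: [3.14, -0.0, 1.578]
ft_force: [4.7, -0.6, 7.9]
opening: 0.229
grip_force: 30.0
```

Call:
jog_arm(motion=[[[0, 0, 0], 0], [[0, 0, 0], 0], [[0, 0, 0], 0], [[0, 0, 4], 0], [[0, 0, 8], 0]], grip=0.65)

```text
t: 10.65
eef_pos: [804.4, 200.3, 52.2]
tcp_rot: [-3.141, -0.0, 1.578]
ft_force: [-0.1, -0.2, -0.4]
opening: 0.347
grip_force: 0.0
```

Call:
jog_arm(motion=[[[0, 0, 3], 0], [[0, 0, 5], 0], [[0, 0, 5], 0], [[0, 0, 5], 0]])

```text
t: 11.05
eef_pos: [804.6, 200.3, 47.7]
tcp_rot: [3.142, -0.0, 1.578]
ft_force: [-0.1, 0.1, -0.1]
opening: 0.35
grip_force: 0.0
```

Call:
jog_arm(motion=[[[0, 0, 0], 0], [[0, 0, 0], 0], [[0, 0, 0], 0], [[0, 0, 0], 0], [[0, 0, 0], 0]], grip=1.0)

```text
t: 11.55
eef_pos: [804.7, 200.2, 47.9]
tcp_rot: [3.141, -0.0, 1.578]
ft_force: [0.1, 0.5, 1.0]
opening: 0.229
grip_force: 30.0
```

Call:
jog_arm(motion=[[[0, 0, -4], 0], [[0, 0, -14], 0], [[0, 0, -30], 0], [[0, 0, -50], 0], [[0, 0, -70], 0]])

```text
t: 12.05
eef_pos: [804.7, 200.3, 119.8]
tcp_rot: [3.141, -0.0, 1.578]
ft_force: [-0.3, 0.5, -2.7]
opening: 0.23
grip_force: 30.0
```

Call:
jog_arm(motion=[[[0, 0, -30], 0], [[0, 0, -60], 0], [[0, 0, -80], 0], [[0, 0, -90], 0], [[0, 0, -90], 0]])

```text
t: 12.55
eef_pos: [804.9, 200.3, 210.1]
tcp_rot: [3.139, -0.001, 1.578]
ft_force: [0.9, 0.2, -2.8]
opening: 0.227
grip_force: 30.0
```

Run:
```python
from h import *
c=read_camera("wrist");cv2.imwrite("pics/w5.png",c["img"])
a=c["img"];cv2.imwrite('pics/w5c.png',cv2.resize(a[65:305,160:480],(800,600),interpolation=2))
plan((586.7,-191.5,205),1.913)
```

```text
shift [-390.2 -220.6    2.9] turn -0.335 at [804.5 200.2 208.1] [ 3.141 -0.     1.578] F [-0.   0.2 -3.4] t 12.6
```

View pics/w5c.png

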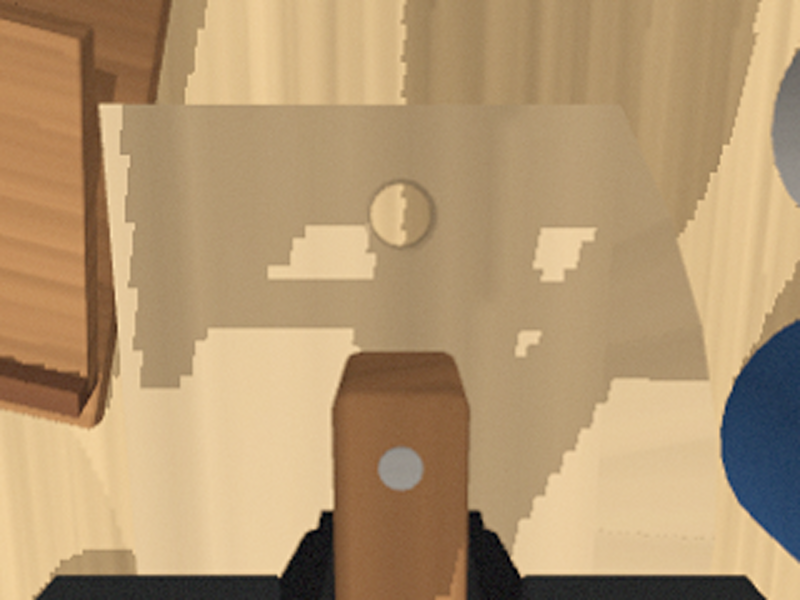

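Run:
```python
from h import *
c=read_camera("wrist");st=state();R=Rn.from_euler("xyz",st["tcp_rot"]).as_matrix()
C=lambda x,y:(x/2.5+160-.3,y/2.5+65-.3)
for n,p,z in[("S(0,65)",(403,214),12),("scr",(401,469),52),("c-(-55,85)",(99,104),12),("c+(40,85)",(618,104),12)]:
    X=atz(c,C(*p),st["eef_pos"][2]-47.9+z);print(n,(R.T@(X-st["eef_pos"])).round(2))
print(st["eef_pos"].round(1),st["tcp_rot"].round(3))
```

```text
S(0,65) [67.08  1.12 35.89]
scr [28.92  0.63 -4.1 ]
c-(-55,85) [ 86.65 -54.74  35.96]
c+(40,85) [86.67 40.68 35.85]
[804.2 200.1 206.8] [-3.14   0.     1.578]
```

```bash
cat >> h.py <<'E'
def hullmask(c,cx,cy,r):
    m=np.zeros((480,640),np.uint8);a=np.linspace(0,2*np.pi,40)
    L=[np.c_[cx+q*np.cos(a),cy+q*np.sin(a),0*a+z] for q,z in r]
    for A,B in zip(L,L[1:]):
        h=cv2.convexHull(np.float32(proj(c,np.r_[A,B])));cv2.fillPoly(m,[np.int32(np.round(h*16))],1,shift=4)
    return m>0
TH=[(8,38),(8,59),(3,68)];TN=[(5,38),(5,59),(2,68)]
def pin(c,x,y,r,tol=60):
    hsv=cv2.cvtColor(c["img"],cv2.COLOR_BGR2HSV);p0=hullmask(c,x,y,r);ys,xs=np.nonzero(p0)
    S=(hsv[...,1]<tol)&(hsv[...,2]>40);n,lab,stt,cen=cv2.connectedComponentsWithStats(S.astype(np.uint8))
    print("pred",xs.mean().round(1),ys.mean().round(1),p0.sum(),(xs.min(),ys.min(),xs.max(),ys.max()))
    for i in range(1,n):
        if stt[i,4]>30 and np.hypot(*(cen[i]-[xs.mean(),ys.mean()]))<60: print(" comp",cen[i].round(1),stt[i])
E
python3 - <<'E'
from h import *
plan((608.5,-253.8,200),1.912)
E
```

```text
shift [-452.6 -198.9    7.1] turn -0.334 at [804.2 200.1 206.8] [-3.14   0.     1.578] F [ 0.2 -0.4 -2.7] t 12.65
```

Call:
jog_arm(motion=[[[0, -10, -25], -0.05], [[-20, -30, -45], -0.1], [[-60, -50, -45], -0.15], [[-105, -65, -45], -0.2], [[-150, -80, -45], -0.25]])

```text
t: 13.15
eef_pos: [724.3, 48.6, 251.2]
tcp_rot: [-3.14, -0.001, 1.831]
ft_force: [0.1, -1.1, -2.7]
opening: 0.225
grip_force: 30.0
```

Call:
jog_arm(motion=[[[-46, -15, 0], -0.05], [[-92, -30, 0], -0.06], [[-138, -45, 0], -0.07], [[-184, -60, 0], -0.08], [[-230, -75, 0], -0.084]])

```text
t: 13.65
eef_pos: [710.8, -193.7, 251.0]
tcp_rot: [-3.14, -0.002, 1.912]
ft_force: [1.5, 0.1, -2.2]
opening: 0.226
grip_force: 30.0
```

Run:
```python
from h import *
plan((608.5,-253.8,200),1.912)
```

```text
shift [ -22.5 -116.5   51.2] turn 0.0 at [ 710.8 -193.7  251. ] [-3.140e+00 -2.000e-03  1.912e+00] F [ 1.5  0.1 -2.2] t 13.65
```

Call:
jog_arm(motion=[[[-7, -40, 15], 0], [[-15, -80, 35], 0], [[-22, -116, 50], 0], [[-22, -116, 50], 0], [[-22, -116, 50], 0]])

```text
t: 14.15
eef_pos: [609.0, -251.8, 201.7]
tcp_rot: [-3.141, -0.001, 1.91]
ft_force: [0.9, 0.2, -2.9]
opening: 0.229
grip_force: 30.0
```

Call:
jog_arm(motion=[[[0, 0, 0], 0], [[0, 0, 0], 0]])

```text
t: 14.35
eef_pos: [610.4, -250.7, 202.6]
tcp_rot: [3.141, 0.0, 1.913]
ft_force: [0.4, -0.3, -2.1]
opening: 0.234
grip_force: 30.0
```

Run:
```python
from h import *
c=read_camera("wrist");cv2.imwrite("pics/wA.png",c["img"]);pin(c,565.1,-131.2,TN)
plan((652,-376.3,200),1.912);print(state()['eef_pos'],proj(c,[(565.1,-131.2,68)]))
```

```text
pred 315.6 57.6 271 (np.int64(308), np.int64(47), np.int64(323), np.int64(68))
 comp [313.4  58.7] [307  50  14  19 206]
 comp [267.4  60.3] [263  55  10  11  88]
 comp [350.9  60.6] [346  56  10  10  81]
shift [-132.3   -2.9    2.6] turn 0.001 at [ 610.3 -250.7  202.6] [3.141 0.    1.913] F [ 0.6  0.5 -2.2] t 14.4
[ 610.34253809 -250.70921292  202.61278932] [[315.38605723  52.44176576]]
```

Call:
jog_arm(motion=[[[-35, 0, 0], 0], [[-80, -1, 1], 0], [[-115, -3, 2], 0], [[-132, -3, 2], 0], [[-132, -3, 2], 0]])

```text
t: 14.9
eef_pos: [651.4, -378.5, 199.7]
tcp_rot: [-3.142, 0.0, 1.911]
ft_force: [0.2, 0.7, -3.0]
opening: 0.229
grip_force: 30.0
```

Call:
jog_arm(motion=[[[0, 0, 0], 0], [[0, 0, 0], 0]])

```text
t: 15.1
eef_pos: [651.1, -375.5, 200.7]
tcp_rot: [-3.142, -0.0, 1.913]
ft_force: [-0.4, -0.0, -3.2]
opening: 0.228
grip_force: 30.0
```

```bash
cat >> h.py <<'E'
def pinfit(c,x,y,r,near,tol=60):
    hsv=cv2.cvtColor(c["img"],cv2.COLOR_BGR2HSV);S=(hsv[...,1]<tol)&(hsv[...,2]>40)
    n,lab,stt,cen=cv2.connectedComponentsWithStats(S.astype(np.uint8))
    i=1+np.argmin(np.hypot(*(cen[1:]-near).T)+1e3*(stt[1:,4]<100));M=lab==i;best=[]
    for dx in np.arange(-5,5.1,.5):
        for dy in np.arange(-5,5.1,.5):
            m=hullmask(c,x+dx,y+dy,r);best.append(((m&M).sum()/(m|M).sum(),x+dx,y+dy))
    b=sorted(best)[-8:];print("IoU",b[-1][0].round(3),b[0][0].round(3),"xy",np.mean(b,0)[1:].round(2));return np.mean(b,0)[1:]
E
python3 - <<'E'
from h import *
c=read_camera("wrist");cv2.imwrite("pics/wB.png",c["img"]);pin(c,608.5,-253.8,TH)
for tol in(45,60,80):pinfit(c,608.5,-253.8,TH,np.array([315,58]),tol)
d=dict(c);d["img"]=cv2.imread("pics/wA.png")
# camera pose for shot A: translate by tcp difference
A=np.array([610.34,-250.71,202.61]);E=np.array(c["extrinsics"],float);E[:3,3]+=A-state()["eef_pos"];d["extrinsics"]=E
for tol in(45,60,80):pinfit(d,565.1,-131.2,TN,np.array([313.4,58.7]),tol)
print(state()["eef_pos"],state()["tcp_rot"])
E
```

```text
pred 320.3 55.3 602 (np.int64(309), np.int64(40), np.int64(332), np.int64(71))
 comp [318.2  56.2] [307  42  23  29 502]
 comp [271.7  61.1] [267  56  10  11  89]
 comp [355.5  61.3] [351  56  10  11  86]
IoU 0.838 0.818 xy [ 607.5  -254.92]
IoU 0.855 0.839 xy [ 607.5  -254.92]
IoU 0.888 0.865 xy [ 607.5  -254.92]
IoU 0.746 0.732 xy [ 563.66 -132.45]
IoU 0.78 0.762 xy [ 563.6  -132.45]
IoU 0.86 0.817 xy [ 563.66 -132.14]
[ 651.13635766 -375.52314701  200.89900688] [ 3.14144994e+00 -1.19981795e-04  1.91302805e+00]
```

Run:
```python
from h import *
plan((585.6,-195.6,130),1.9145)
```

```text
shift [191.5  -1.4  70.9] turn -0.001 at [ 651.1 -375.5  200.9] [ 3.141 -0.     1.913] F [ 0.  -1.  -2.8] t 15.15
```

Call:
jog_arm(motion=[[[40, 0, 0], 0], [[85, 0, 0], 0], [[130, -1, 0], 0], [[170, -1.4, 10], 0], [[191.5, -1.4, 25], 0]])

```text
t: 15.65
eef_pos: [584.6, -193.4, 177.0]
tcp_rot: [3.14, 0.001, 1.914]
ft_force: [0.3, -0.2, -2.9]
opening: 0.231
grip_force: 30.0
```

Call:
jog_arm(motion=[[[0, 0, 20], 0], [[0, 0, 35], 0], [[0, 0, 45], 0], [[0, 0, 45], 0], [[0, 0, 45], 0]])

```text
t: 16.15
eef_pos: [585.8, -196.7, 131.2]
tcp_rot: [3.141, 0.0, 1.912]
ft_force: [0.3, -0.5, -3.2]
opening: 0.227
grip_force: 30.0
```

Call:
jog_arm(motion=[[[0, 0, 0], 0], [[0, 0, 0], 0]])

```text
t: 16.35
eef_pos: [585.8, -196.9, 131.3]
tcp_rot: [3.141, 0.001, 1.912]
ft_force: [-0.0, 0.3, -3.3]
opening: 0.231
grip_force: 30.0
```

Run:
```python
from h import *
c=read_camera("wrist");cv2.imwrite("pics/wC.png",c["img"])
plan((585.6,-195.6,122),1.9145)
hsv=cv2.cvtColor(c["img"],cv2.COLOR_BGR2HSV)
print(proj(c,[(563.65,-132.4,68),(563.65,-132.4,59)]).round(1))
np.set_printoptions(linewidth=250)
print(hsv[128:174:2,296:346:2,1]);print(hsv[128:174:2,296:346:2,2])
```

```text
shift [1.3 0.3 9.2] turn -0.003 at [ 585.7 -196.9  131.2] [3.141 0.    1.912] F [-0.2  1.1 -3. ] t 16.4
[[320.4 145.8]
 [320.4 145.4]]
[[ 92  88  89  94  91  96  91  97  95  91  94  93  99  94  96  94  94  94  95  92  91  94  93  95  93]
 [ 90  90  93  94  97  94  92  94  94  95  96  93  94  92  97  97  92  92  92  95  92  94  94  96  96]
 [ 93  91  92  93  96  92  94  92  91  93  92  98  95  95  94  97  91  94  95  92  92  94  93  94  97]
 [ 96  92  92  92  93  90  95  92  94  95  95  92  95  96  92  96  92  96  96  94  98  93  90  94  91]
 [ 88  92  95  92  95  93  93  96  92  94  96  95  98  94  93  97  97  95  93  95  92  94  93  92  93]
 [ 90  90  91  91  91  92  94  91  94  96 100  82  79  88  98 102  96  95  95  93  90  92  94  96  96]
 [ 92  93  93  89  93  94  92  92  95  75  30  18  23  19  24  59 104  95  92  93  92  93  94  95  93]
 [ 91  89  91  90  90  92  94  94 130  17  27  22  29  21  25  25  55 102  94  91  91  98  95  94  96]
 [ 91  92  92  91  91  95  95 128  96  26  23  23  17  22  22  23  16 122  96  94  93  93  91  97  94]
 [ 92  91  93  93  93  92  98 146  67 
[... 3074 characters left out ...]
 177 177 174 146 135 134 134 135 137 136 134 127 146 161 172 175 175 177 174 173]
 [181 181 179 180 179 181 176 174 170 146 142 135 136 134 133 130 145 159 173 170 172 175 175 174 175]
 [181 179 182 180 179 178 178 177 172 170 164 149 143 145 150 152 162 169 171 173 174 176 174 175 174]
 [182 180 182 179 179 177 177 177 175 170 168 166 163 160 159 166 168 167 170 173 176 175 176 175 173]
 [179 178 181 180 180 179 176 174 172 171 173 168 167 167 166 167 168 169 170 171 174 174 177 177 173]
 [180 181 181 180 181 177 177 176 174 173 170 168 167 167 166 166 168 167 171 172 173 176 178 175 174]
 [182 181 180 179 179 179 176 172 174 173 171 171 168 167 165 168 167 170 171 173 174 175 175 174 174]]
```

Run:
```python
from h import *
c=read_camera("wrist");st=state();R=Rn.from_euler("xyz",st["tcp_rot"]).as_matrix()
h=R@np.array([67.1,1.0,0])+st["eef_pos"]
for z in(68,st["eef_pos"][2]-47.9+12):h[2]=z;print(z,proj(c,h).round(1))
hsv=cv2.cvtColor(c["img"],cv2.COLOR_BGR2HSV)
S=(hsv[...,1]<45)[125:180,290:350];ys,xs=np.nonzero(S);print(xs.mean()+290,ys.mean()+125,len(xs))
for z in (68,64,59): print((R.T@(atz(c,(321,146.8),z)-st["eef_pos"])).round(2))
plan((585.6,-195.6,122),1.9145)
```

```text
68 [[320.9 147.9]]
95.1690739771364 [[321.1 149.8]]
320.695 146.23 200
[67.72  1.   63.04]
[67.6   1.01 67.04]
[67.46  1.03 72.04]
shift [1.3 0.3 9.1] turn -0.003 at [ 585.7 -196.9  131.1] [3.141 0.    1.912] F [-0.3 -0.1 -2.3] t 16.45
```

Call:
jog_arm(motion=[[[0.8, 0.2, 3], -0.002], [[0.8, 0.2, 7], -0.002], [[0.8, 0.2, 11], -0.002], [[0.8, 0.2, 15], -0.002], [[0.8, 0.2, 18], -0.002]])

```text
t: 16.95
eef_pos: [585.4, -195.9, 112.0]
tcp_rot: [-3.141, -0.0, 1.914]
ft_force: [-0.0, -0.1, -2.5]
opening: 0.227
grip_force: 30.0
```

Call:
jog_arm(motion=[[[0, 0, 1.5], 0], [[0, 0, 3], 0], [[0, 0, 4.5], 0], [[0, 0, 6], 0], [[0, 0, 6], 0]])

```text
t: 17.45
eef_pos: [585.4, -195.9, 106.5]
tcp_rot: [-3.141, -0.0, 1.914]
ft_force: [0.3, 0.5, -2.4]
opening: 0.229
grip_force: 30.0
```

Call:
jog_arm(motion=[[[0, 0, 2], 0], [[0, 0, 4], 0], [[0, 0, 6], 0], [[0, 0, 8], 0], [[0, 0, 10], 0]])

```text
t: 17.95
eef_pos: [585.5, -195.9, 96.4]
tcp_rot: [3.142, -0.0, 1.914]
ft_force: [-0.5, 0.1, -2.6]
opening: 0.233
grip_force: 30.0
```

Call:
jog_arm(motion=[[[0, 0, 1.5], 0], [[0, 0, 3], 0], [[0, 0, 4.5], 0], [[0, 0, 6], 0], [[0, 0, 7], 0]])

```text
t: 18.45
eef_pos: [585.5, -195.9, 89.5]
tcp_rot: [3.142, -0.0, 1.914]
ft_force: [0.4, -0.2, -2.5]
opening: 0.23
grip_force: 30.0
```

Call:
jog_arm(motion=[[[0, 0, 0.8], 0], [[0, 0, 1.6], 0], [[0, 0, 2.4], 0], [[0, 0, 3.2], 0], [[0, 0, 3.2], 0]])

```text
t: 18.95
eef_pos: [585.4, -195.9, 86.3]
tcp_rot: [-3.142, -0.0, 1.914]
ft_force: [0.3, -0.4, -3.2]
opening: 0.228
grip_force: 30.0
```

Call:
jog_arm(motion=[[[0, 0, 0.3], 0], [[0, 0, 0.6], 0], [[0, 0, 0.9], 0], [[0, 0, 0.9], 0]])

```text
t: 19.35
eef_pos: [585.5, -196.0, 85.8]
tcp_rot: [3.141, 0.0, 1.914]
ft_force: [-0.7, 0.2, 2.0]
opening: 0.234
grip_force: 30.0
```

Call:
jog_arm(motion=[[[0, 0, 0], 0], [[0, 0, 0], 0], [[0, 0, 0], 0], [[0, 0, -8], 0], [[0, 0, -25], 0]], grip=0.6)

```text
t: 19.85
eef_pos: [585.1, -195.8, 110.2]
tcp_rot: [-3.14, -0.001, 1.914]
ft_force: [-0.1, -0.0, -0.2]
opening: 0.4
grip_force: 0.0
```

Call:
jog_arm(motion=[[[0, 0, -30], 0], [[0, 0, -60], 0], [[0, 0, -80], 0], [[0, 0, -80], 0], [[0, 0, -80], 0]], grip=1.0)

```text
t: 20.35
eef_pos: [585.4, -195.9, 190.8]
tcp_rot: [3.141, 0.0, 1.914]
ft_force: [-0.1, -0.4, -0.2]
opening: 0.037
grip_force: 0.0
```

Run:
```python
from h import *
J=np.array([585.6,-193.7]);a=.3437;Rj=np.array([[np.cos(a),-np.sin(a)],[np.sin(a),np.cos(a)]])
w=lambda x,y,z:np.r_[J+Rj@[x,y],z]
c=read_camera("wrist");cv2.imwrite("pics/wD.png",c["img"]);st=state();print(st["eef_pos"].round(1),st["tcp_rot"].round(3),st["opening"])
print("holeS",proj(c,w(0,65,50)),"pin",proj(c,w(0,65,68)))
r=cut_out("turn_button",c)
for q in r[:2]:
    ys,xs=np.nonzero(q["region"]);print(q["p"],q["box"],xs.mean(),ys.mean())
for th in(1.2,1.35,1.5,1.65,1.8):
    k=w(-80+48*np.cos(th),62+48*np.sin(th),112);print(th,k.round(1),proj(c,k).round(0))
print("pivot",w(-80,62,66.5).round(1),proj(c,w(-80,62,66.5)))
hsv=cv2.cvtColor(c["img"],cv2.COLOR_BGR2HSV)
for cam,n in[(read_camera("top"),"top"),(read_camera("side"),"side")]:
    for q in cut_out("turn_button",cam)[:2]:
        ys,xs=np.nonzero(q["region"]);print(n,q["p"],np.round(q["box"]),xs.mean(),ys.mean())
```

```text
[ 585.2 -195.8  190. ] [-3.141e+00 -1.000e-03  1.914e+00] 0.019399621825957947
holeS [[320.485944   144.67679072]] pin [[320.54420158 145.31655183]]
0.68 [166.4, 49.6, 228.7, 163.7] 203.84715770847157 104.2992700729927
1.2 [ 490.7 -114.3  112. ] [[207.  69.]]
1.35 [ 483.5 -114.6  112. ] [[194.  65.]]
1.5 [ 476.4 -116.1  112. ] [[181.  62.]]
1.65 [ 469.7 -118.5  112. ] [[167.  62.]]
1.8 [ 463.4 -121.9  112. ] [[154.  65.]]
pivot [ 489.4 -162.3   66.5] [[206.23447948 149.62899146]]
side 0.36 [210. 222. 246. 242.] 228.5219638242894 231.8113695090439
```

```bash
cat >> h.py <<'E'
J=np.array([585.6,-193.7]);aj=.3437
def push(th,off,z):
    u=np.array([np.cos(th+aj),np.sin(th+aj)]);t=np.array([u[1],-u[0]])
    piv=J+np.array([[np.cos(aj),-np.sin(aj)],[np.sin(aj),np.cos(aj)]])@[-80,62]
    p=piv+48*u-off*t;return (p[0],p[1],z),th+aj
E
python3 - <<'E'
from h import *
plan(*push(1.5,32,190));plan(*push(1.5,32,107))
print(push(1.5,32,107), state()["joints"].round(2))
E
```

```text
shift [ 1.140e+02 -1.076e+02 -1.000e-01] turn 0.07 at [ 585.3 -195.9  189.7] [-3.141e+00 -1.000e-03  1.914e+00] F [ 0.5 -0.1 -0.3] t 20.65
shift [ 113.9 -107.5   82.9] turn 0.07 at [ 585.3 -195.9  189.7] [-3.141e+00 -1.000e-03  1.914e+00] F [ 0.5 -0.1 -0.3] t 20.65
((np.float64(445.6333930435283), np.float64(-124.68524117131061), 107), 1.8437000000000001) [-0.43  0.53  1.63  0.    0.98 -0.77]
```

Call:
jog_arm(motion=[[[25, -25, 0], 0.02], [[55, -53, 0], 0.04], [[85, -81, 0], 0.07], [[114, -107, 0], 0.07], [[114, -107, 0], 0.07]])

```text
t: 21.15
eef_pos: [442.7, -122.5, 190.3]
tcp_rot: [-3.139, -0.002, 1.844]
ft_force: [0.4, 0.7, -0.5]
opening: 0.008
grip_force: 0.0
```

Call:
jog_arm(motion=[[[0, 0, 25], 0], [[0, 0, 50], 0], [[0, 0, 70], 0], [[0, 0, 82], 0], [[0, 0, 82], 0]])

```text
t: 21.65
eef_pos: [446.2, -124.6, 107.0]
tcp_rot: [-3.14, -0.002, 1.844]
ft_force: [0.4, -1.1, 1.2]
opening: 0.007
grip_force: 0.0
```

```bash
cat >> h.py <<'E'
def arc(th0,th1,off0,off1,z,n=5):
    s=state();R=Rn.from_euler("xyz",s["tcp_rot"]).as_matrix();rows=[]
    for k in range(1,n+1):
        p,y=push(th0+(th1-th0)*k/n,off0+(off1-off0)*k/n,z);d=R.T@(np.array(p)-s["eef_pos"]);w=(y-s["tcp_rot"][2]+np.pi)%(2*np.pi)-np.pi
        rows.append([[float(q) for q in d.round(1)],round(float(-w),3)])
    print(rows,"at",s["eef_pos"].round(1),"F",s["ft_force"].round(1),s["t"])
E
python3 - <<'E'
from h import *
arc(1.5,1.5,32,17,107);arc(1.5,1.2,19,19,107)
c=read_camera("wrist");print([ (q["p"],np.round(q["box"])) for q in cut_out("knob",c)[:2]])
for th in(1.4,1.5,1.6):
    u=np.array([np.cos(th+aj),np.sin(th+aj)]);p=push(th,0,112)[0];print(th,proj(c,p).round())
E
```

```text
[[[0.0, 2.4, 0.0], 0.0], [[0.0, 5.4, 0.0], 0.0], [[0.0, 8.4, 0.0], 0.0], [[0.0, 11.4, 0.0], 0.0], [[0.0, 14.4, -0.0], 0.0]] at [ 446.2 -124.6  107. ] F [ 0.4 -1.1  1.2] 21.65
[[[1.1, 15.3, -0.0], 0.06], [[2.0, 18.3, -0.0], 0.12], [[2.7, 21.3, -0.0], 0.18], [[3.2, 24.4, -0.0], 0.24], [[3.5, 27.4, -0.0], 0.3]] at [ 446.2 -124.6  107. ] F [ 0.4 -1.1  1.2] 21.65
[(0.92, array([352., 250., 396., 298.]))]
1.4 [[407. 321.]]
1.5 [[395. 320.]]
1.6 [[384. 321.]]
```

Call:
jog_arm(motion=[[[0, 3, 0], 0], [[0, 6, 0], 0], [[0, 9, 0], 0], [[0, 12, 0], 0], [[0, 13, 0], 0]])

```text
t: 22.25
eef_pos: [459.3, -121.0, 108.7]
tcp_rot: [3.141, 0.0, 1.844]
ft_force: [0.3, 0.3, 0.3]
opening: 0.005
grip_force: 0.0
```

Run:
```python
from h import *
arc(1.5,1.15,19,19,107)
```

```text
[[[1.3, 2.2, 1.7], 0.07], [[2.3, 5.7, 1.7], 0.14], [[3.0, 9.2, 1.7], 0.21], [[3.5, 12.8, 1.7], 0.28], [[3.7, 16.4, 1.7], 0.35]] at [ 459.3 -121.   108.7] F [0.3 0.3 0.3] 22.25
```

Call:
jog_arm(motion=[[[1.3, 2.2, 1], 0.07], [[2.3, 5.7, 1], 0.14], [[3.0, 9.2, 1], 0.21], [[3.5, 12.8, 1], 0.28], [[3.7, 16.4, 1], 0.35]])

```text
t: 22.75
eef_pos: [473.6, -112.9, 107.5]
tcp_rot: [-3.141, -0.0, 1.491]
ft_force: [-1.5, -0.5, -0.2]
opening: 0.006
grip_force: 0.6
```

Run:
```python
from h import *
arc(1.15,0.8,19,19,107)
c=read_camera("wrist");print([ (q["p"],np.round(q["box"])) for q in cut_out("knob",c)[:2]])
```

```text
[[[1.2, 3.9, 0.5], 0.067], [[2.2, 7.4, 0.5], 0.137], [[2.9, 11.0, 0.5], 0.207], [[3.4, 14.5, 0.5], 0.277], [[3.7, 18.1, 0.5], 0.347]] at [ 473.6 -112.9  107.5] F [-1.5 -0.5 -0.2] 22.75
[(0.91, array([328., 251., 369., 297.])), (0.48, array([267.,  97., 632., 304.]))]
```

Contact is confirmed by about 1.5 N. I'll continue along the arc.

Call:
jog_arm(motion=[[[1.2, 3.9, 0.5], 0.067], [[2.2, 7.4, 0.5], 0.137], [[2.9, 11, 0.5], 0.207], [[3.4, 14.5, 0.5], 0.277], [[3.7, 18.1, 0.5], 0.347]])

```text
t: 23.35
eef_pos: [491.8, -110.7, 107.0]
tcp_rot: [-3.141, -0.0, 1.146]
ft_force: [-1.2, 0.2, 0.4]
opening: 0.007
grip_force: 0.6
```

Run:
```python
from h import *
arc(0.8,0.45,19,19,107)
```

```text
[[[1.2, 3.5, 0.0], 0.073], [[2.2, 7.0, 0.0], 0.143], [[2.9, 10.6, 0.0], 0.213], [[3.4, 14.1, 0.0], 0.283], [[3.6, 17.8, -0.0], 0.353]] at [ 491.8 -110.7  107. ] F [-1.2  0.2  0.4] 23.35
```

Call:
jog_arm(motion=[[[1.2, 3.5, 0], 0.07], [[2.2, 7, 0], 0.14], [[2.9, 10.6, 0], 0.21], [[3.4, 14.1, 0], 0.28], [[3.6, 17.8, 0], 0.35]])

```text
t: 23.85
eef_pos: [509.5, -114.8, 107.0]
tcp_rot: [-3.141, 0.0, 0.796]
ft_force: [-2.1, 1.1, 1.1]
opening: 0.004
grip_force: 0.6
```

Run:
```python
from h import *
arc(0.45,0.12,19,19,107)
```

```text
[[[1.2, 3.2, -0.0], 0.069], [[2.1, 6.5, -0.0], 0.135], [[2.8, 9.8, -0.0], 0.201], [[3.3, 13.2, -0.0], 0.267], [[3.6, 16.6, -0.0], 0.333]] at [ 509.5 -114.8  107. ] F [-2.1  1.1  1.1] 23.85
```

Call:
jog_arm(motion=[[[1.2, 3.2, 0], 0.069], [[2.1, 6.5, 0], 0.135], [[2.8, 9.8, 0], 0.2], [[3.3, 13.2, 0], 0.267], [[3.6, 16.6, 0], 0.333]])

```text
t: 24.35
eef_pos: [523.9, -123.8, 106.9]
tcp_rot: [-3.141, 0.0, 0.463]
ft_force: [-1.5, 0.2, 0.0]
opening: 0.007
grip_force: 0.5
```

Run:
```python
from h import *
arc(0.12,-0.05,19,19,107)
c=read_camera("wrist");print([ (q["p"],np.round(q["box"])) for q in cut_out("knob",c)[:2]])
```

```text
[[[0.6, 1.6, -0.1], 0.034], [[1.1, 3.3, -0.1], 0.068], [[1.6, 5.0, -0.1], 0.102], [[2.1, 6.7, -0.1], 0.136], [[2.5, 8.4, -0.1], 0.17]] at [ 523.9 -123.8  106.9] F [-1.5  0.2  0. ] 24.35
[(0.85, array([326., 251., 370., 297.])), (0.21, array([232.,  13., 639., 380.]))]
```

Call:
jog_arm(motion=[[[0.6, 1.6, 0], 0.034], [[1, 2.8, 0], 0.058], [[1.2, 4, 0], 0.08], [[1.4, 5, 0], 0.1], [[1.4, 5, 0], 0.1]])

```text
t: 24.95
eef_pos: [527.7, -127.8, 107.0]
tcp_rot: [3.142, -0.0, 0.364]
ft_force: [1.4, -0.2, -0.0]
opening: 0.003
grip_force: 0.3
```

Run:
```python
from h import *
s=state();R=Rn.from_euler("xyz",s["tcp_rot"]).as_matrix();print((R.T@s["ft_force"]).round(1))
arc(0.0,-0.1,19,19,107)
```

```text
[1.2 0.7 0. ]
[[[0.7, 1.6, 0.0], 0.04], [[1.0, 2.5, 0.0], 0.06], [[1.3, 3.5, 0.0], 0.08], [[1.6, 4.5, 0.0], 0.1], [[1.9, 5.5, 0.0], 0.12]] at [ 527.7 -127.8  107. ] F [ 1.4 -0.2 -0. ] 24.95
```

Now a pure slow push along tool y until the stop is felt.

Call:
jog_arm(motion=[[[0, 0.4, 0], 0.01], [[0, 0.8, 0], 0.02], [[0, 1.2, 0], 0.02], [[0, 1.6, 0], 0.02], [[0, 1.6, 0], 0.02]])

```text
t: 25.45
eef_pos: [528.2, -129.2, 107.1]
tcp_rot: [3.142, -0.0, 0.344]
ft_force: [1.3, 1.2, 0.4]
opening: 0.004
grip_force: 0.5
```

Call:
jog_arm(motion=[[[0, 0.3, 0], 0], [[0, 0.6, 0], 0], [[0, 0.9, 0], 0], [[0, 1.2, 0], 0], [[0, 1.2, 0], 0]])

```text
t: 25.95
eef_pos: [528.6, -130.3, 107.0]
tcp_rot: [-3.142, -0.0, 0.344]
ft_force: [-0.2, 0.1, 0.2]
opening: 0.002
grip_force: 0.5
```

Call:
jog_arm(motion=[[[0, 0.3, 0], 0], [[0, 0.6, 0], 0], [[0, 0.9, 0], 0], [[0, 1.2, 0], 0], [[0, 1.5, 0], 0]])

```text
t: 26.45
eef_pos: [529.0, -131.5, 107.0]
tcp_rot: [-3.141, 0.0, 0.344]
ft_force: [0.1, 4.5, 1.9]
opening: 0.007
grip_force: 2.0
```

Call:
jog_arm(motion=[[[0, 0.3, 0], 0], [[0, 0.6, 0], 0], [[0, 0.9, 0], 0], [[0, 1.2, 0], 0], [[0, 1.5, 0], 0]])

```text
t: 26.95
eef_pos: [529.2, -132.1, 107.0]
tcp_rot: [-3.14, 0.0, 0.344]
ft_force: [0.4, 11.8, 2.6]
opening: 0.003
grip_force: 5.6
```

Run:
```python
from h import *
arc(0.0,-0.1,19,19,107)
c=read_camera("wrist");print([ (q["p"],np.round(q["box"])) for q in cut_out("knob",c)[:2]])
```

```text
[[[0.7, -3.1, -0.0], 0.02], [[1.1, -2.1, -0.0], 0.04], [[1.4, -1.1, -0.0], 0.06], [[1.7, -0.1, -0.0], 0.08], [[2.0, 0.8, -0.0], 0.1]] at [ 529.2 -132.1  107. ] F [ 0.4 11.8  2.6] 26.95
[(0.85, array([328., 250., 368., 296.]))]
```

Call:
jog_arm(motion=[[[0, -3, 0], 0], [[0, -10, 0], 0], [[0, -18, 0], 0], [[0, -25, 0], 0], [[0, -25, -5], 0]])

```text
t: 27.55
eef_pos: [520.5, -108.7, 111.8]
tcp_rot: [-3.141, 0.001, 0.345]
ft_force: [0.4, 0.5, 1.1]
opening: 0.005
grip_force: 0.0
```

Call:
jog_arm(motion=[[[0, 0, -30], 0], [[0, 0, -65], 0], [[0, 0, -100], 0], [[0, 0, -110], 0], [[0, 0, -110], 0]])

```text
t: 28.05
eef_pos: [521.6, -109.8, 223.5]
tcp_rot: [3.14, -0.003, 0.344]
ft_force: [0.1, -0.5, -1.0]
opening: 0.009
grip_force: 0.0
```

Call:
jog_arm(motion=[[[0, -40, 0], 0], [[0, -80, 0], 0], [[0, -120, 0], 0], [[0, -120, 0], 0], [[0, -120, 0], 0]])

```text
t: 28.55
eef_pos: [480.4, 3.9, 221.1]
tcp_rot: [-3.141, 0.001, 0.346]
ft_force: [0.2, -0.2, -0.3]
opening: 0.004
grip_force: 0.0
```

Run:
```python
from h import *
st=state();print(st["eef_pos"].round(1),st["t"])
w=lambda x,y,z:np.r_[J+np.array([[np.cos(aj),-np.sin(aj)],[np.sin(aj),np.cos(aj)]])@[x,y],z]
t=read_camera("top");s=read_camera("side");c=read_camera("wrist")
for n,cam in(("top",t),("side",s),("wrist",c)):
    for o in("turn_button","template","filler_tin","glue_bottle"):
        for q in cut_out(o,cam)[:1]:
            ys,xs=np.nonzero(q["region"]);print(n,o,round(q["p"],2),np.round(q["box"]),xs.mean().round(1),ys.mean().round(1))
    for th in(0,.1):
        print(n,th,"knobtop",proj(cam,w(-80+48*np.cos(th),62+48*np.sin(th),112)).round(1),"base",proj(cam,w(-80+48*np.cos(th),62+48*np.sin(th),66)).round(1),"bar end",proj(cam,w(-80+61*np.cos(th),62+61*np.sin(th),66)).round(1))
    # template outline box prediction when home
    P=[w(-55,-85,50),w(-55,85,50),w(40,85,50),w(65,0,50),w(40,-85,50)];b=proj(cam,P);print(n,"tmpl box home",b.min(0).round(),b.max(0).round(),"mean",b.mean(0).round(1))
```

```text
[480.4   3.9 221.1] 28.55
top turn_button 0.57 [375. 244. 390. 274.] 384.3 257.3
top template 0.87 [364. 203. 438. 259.] 399.9 229.2
top filler_tin 0.91 [293. 188. 319. 215.] 305.7 199.8
top glue_bottle 0.75 [293. 157. 322. 189.] 308.4 172.0
top 0 knobtop [[383.  247.6]] base [[381.2 249.6]] bar end [[379.5 244.8]]
top 0.1 knobtop [[381.2 248.3]] base [[379.5 250.2]] bar end [[377.3 245.7]]
top tmpl box home [363. 206.] [437. 261.] mean [397.9 228.5]
side turn_button 0.45 [331. 261. 350. 285.] 342.2 275.0
side template 0.72 [336. 258. 394. 303.] 368.7 276.5
side filler_tin 0.67 [325. 214. 346. 237.] 335.5 224.8
side glue_bottle 0.79 [341. 188. 362. 228.] 351.1 208.7
side 0 knobtop [[345.5 262.7]] base [[345.1 271.5]] bar end [[347.  268.7]]
side 0.1 knobtop [[344.1 262.1]] base [[343.7 270.9]] bar end [[345.3 268. ]]
side tmpl box home [335. 257.] [396. 298.] mean [367.7 274. ]
wrist turn_button 0.98 [484. 209. 556. 293.] 511.5 249.0
wrist template 0.75 [468. 104. 638. 249.] 564.9 176.7
wrist filler_tin 0.95 [299.   0. 380.  34.] 338.9 14.0
wrist glue_bottle 0.34 [  0.   0. 150. 128.] 65.2 51.6
wrist 0 knobtop [[545.4 243. ]] base [[512.6 227.4]] bar end [[514.8 211.9]]
wrist 0.1 knobtop [[538.4 243.3]] base [[506.7 227.7]] bar end [[507.1 212.3]]
wrist tmpl box home [474. 103.] [703. 249.] mean [587.2 174.2]
```

```bash
python3 -c "
from cell import job_done;print(job_done())"
```

```text
the job is handed in; nothing more can be done
None
```

The template is down on both pins and fully home, and the turn-button is swung in to its stop and released; I handed the job in at about 29 s, though the template came off the stand tilted about 7°, so I set it down briefly on clear bench to regrip it level.

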